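# Shake sweets from the tilting shaker into the lunchbox

## Task

Turn the dial lid of the clear tilting shaker jar to its largest opening while the jar still stands upright. Then swing the jar over by its side crank, rocking it if any stick, until all five sweets have dropped into the open lunchbox tier in front of it. Swing the jar back fully upright, let go, and leave the tier and the other things on the worktop where they are.

Things in the scene. Friction and masses are not known exactly. Their poses are not given: they have to be found in the camera images.
- pivot (a point): Mid-jar point on the jar's tipping axis, 125 mm above the worktop, on the steel stand screwed to it. x level, the way the mouth tips (towards the open tier); y level along the tipping axis to the crank side; z up. Two uprights, 6 mm thick, 28 mm wide, stand 45 mm either side along y, 138 mm high.
- jar (a joint): Tilt of the clear jar (63 mm across, 55 mm below to 45 mm above the pivot) about pivot y: 0 upright (stop), grows as the mouth tips to pivot +x, stop at 2.2 rad (mouth down). Balanced, stays where left; takes about 0.12 N m (1.5 to 2 N at the crank grip).
- crank_grip (a point): Centre of the crank's round black grip: a freely spinning sleeve 14 mm across, 45 mm long, along pivot y. It is 85 mm along +y from the pivot and 85 mm out from the tipping axis; 1.1 rad behind straight up (to -x) at jar joint 0, straight up at 1.1, 1.1 rad in front at 2.2. The crank arm, an 8 mm bar, is 57 mm along +y. Use the point's position only: it spins.
- dial_grip (a point): On the axis of the dial lid (white cap, the jar's whole top; skirt 67 mm across, 11 mm below to 7 mm above this point), 45 mm above the pivot when upright. Grip the skirt from above at any yaw. The dial has a 144 degree wedge opening with a black rib on the skirt at its middle; the fixed lid under it has a like wedge facing pivot +x, with a black rib on the jar.
- dial (a joint): Turn of the dial, 0 to 2.4 rad, growing clockwise seen from above. At 1.6 the dial's wedge lies exactly over the fixed lid's wedge (black ribs in line, towards the tier): the largest opening. Below about 0.2 the sweets cannot get out; above 1.6 the opening narrows again. Friction about 0.03 N m, stays where left, no click.
- tier_floor (a point): Centre of the inner floor of the open pink lunchbox tier (loose, outside 110 x 150 x 45 mm high, 4 mm walls and floor; x across the 110 mm, y along the 150 mm, z up), standing in front of the jar with its centre about 82 mm along +x from the pivot.
- sweet0_center (a point): Centre of a round hard sweet, 20 mm across, 10 g, smooth-glazed, one of five loose in the jar. They may jam at the mouth; rocking the jar back about 0.8 rad and over again frees them.
- sweet1_center (a point): Centre of another such sweet.
- sweet2_center (a point): Centre of another such sweet.
- sweet3_center (a point): Centre of another such sweet.
- sweet4_center (a point): Centre of another such sweet.
- snack_cup: Orange plastic snack cup with flap lid, 76 mm across, 81 mm high, origin under its centre. Bystander.
- fork: Steel fork lying flat along its x, 187 mm long (95 mm to the rear and 92 mm to the front of its origin). Bystander.
- upper_tier: Closed upper tier of the lunchbox, 172 x 114 x 50 mm, origin under its centre. Bystander.
- chopsticks: Pair of bamboo chopsticks banded together, 225 mm long along x, 20 mm wide, 7 mm high, origin under the centre. Bystander.
Things that resemble listed ones, but are neither listed nor needed, are in the scene too. What is shaped like the part that bears tier_floor but green, red or yellow is not meant.

How it is judged:
By the outcome, as a careful person would: the job done as asked, in the order asked, and still so for the second after the job is handed in, with the robot touching nothing.
It also fails if it takes over 59 s, if anything falls off the work surface, if the arm or the gripper's body presses on something with over 40 N, if the wrist force passes 120 N, or if a joint passes its speed limit or range.

## Robot

A 6-joint arm with a two-finger parallel gripper is mounted at the origin on the work surface. World frame = base frame: x ahead of the robot, y to its left, z up, the work surface at z = 0. Lengths are in m, angles in rad, forces in N, time in s.
With the tool pointing down it reaches from about 0.375 to 0.975 m from the base axis. Payload 3.8 kg.
Tool frame: the origin (TCP) lies on the centre line of the jaws, within the pads' length; the fingertips stand 14 mm ahead of it and the grasp point (between the pads) lies 5 mm behind it (bot.finger_overhang is the distance from the TCP to the fingertips, in m); y points along the fingers, x is the direction in which the jaws open and shut, and the axes are right-handed (so a half turn about y gives the same grasp; the last joint's range is limited). The gripper opens to 85 mm and grips with 20 to 120 N. Pads are 22 mm wide; open, the fingers measure 114 mm over their backs; the gripper's body (76 mm by 85 mm) begins 54 mm behind the grasp point. The pads swing forward as they close: fully open they stand 13 mm farther back than shut.
Start: joints at [-1.299, 0.264, 1.604, -0, 1.274, -0.037], TCP at [0.205, -0.643, 0.245] pointing down, gripper open.
Joint ranges: [-2.63, 2.63], [-0.94, 2.18], [0.31, 2.57], [-1.31, 4.45], [0, 2.66], [-2.55, 2.55]. Speed limits (rad/s): [2.57, 2.57, 3.14, 3.14, 3.14, 3.14].

## Interface

Orientations are given as a rotation vector (axis times angle).
In Python, from workcell import readout, read_camera, bot, spotter gives the robot as it stands.
- The arm moves only by the tool jog_arm, never from a script. Its argument "increments" is a list of rows, each a list of 7 numbers: the shift along the tool's x, y, z in m, then the turn, a rotation vector about the tool's x, y, z in rad, then the opening, from 0 (shut) to 1 (fully open). A call has 1 to 10 rows; each row shifts and turns the pose as measured when the row begins, along the tool's axes as they then stand; what a row does not reach is not made up. A row lasts 1/8 s, in which the tool goes at most 62.5 mm and 10.7 degrees, less where a joint would pass 70% of its speed; a pose out of reach is approached as far as the arm can. A call with a gripper value outside its range is refused whole. The fingers move at their own pace and stop on an object; "force" is the grip in N (left out, the last holds). Time passes only in rows, so rows that do not move let the fingers close. It gives the time, the measured TCP pose, the force and the opening at its end, in the units of the state.
- readout.read_state(): the state, without advancing time (a new reading comes with each control period).
- read_camera(name): name is "scene" or "top"; returns a dict with "img" (400x640x3 uint8, blue, green, red), "range_z" (400x640 float32, m along the optical axis (not along the pixel's ray), 0 where there is no reading), "fx", "fy", "cx", "cy" (pixels), "distortion" ([k1, k2, p1, p2, k3] as OpenCV has them; the pictures are not rectified), "world_from_camera" (4x4, takes a point from camera to world coordinates). Camera axes: x right, y down, z forward; pixel columns grow to the right and rows downward; lengths in m; the calibration is good to about 2 mm. A picture is of the moment at which its call begins.
- bot.finish_job(): hands the job in, once; it reports no verdict.
Trained networks look in a picture, given as the dict that the camera call returned (one of the last four; its "shot" number tells which), for a name from the list of things; names that differ only in an ending like _2 or _b are one class to them, and where a whole thing is asked for, a point or a joint stands for the part that bears it (a point fixed in the world has none). Each returns a list of dicts, best first, with "p" (0 to 1); they miss things now and then, are a little off and sometimes report something else, mostly with a low value. They report only what shows in the picture. A call takes as long as a camera call. They do not tell look-alikes from the thing itself.
- spotter.masks_of(picture, thing): "mask" (400x640 bool, what is visible of it) and "location" ([column, row] in pixels, amid what is visible of it).
- spotter.spot_point(picture, thing): "location" ([column, row] in pixels: a listed point, or the origin of a listed thing).
The state is a dict: "time": time; "q": joint angles; "joint_vel": joint speeds; "joint_torque": joint torques, N m; "tool_pos": TCP position; "tcp_rot": TCP orientation; "wrist_force": force on the tool from outside, world axes, zero at the start; "torque": the same for the moment, N m; "width": opening from 0.0 (shut) to 1.0 (fully open).
Only numpy, scipy, OpenCV 4.12 (cv2) and the standard library are available. Lean on these libraries where they do the work, as an engineer would, in place of code of your own. Each camera call takes 0.05 s, during which the arm holds its last target. There are 200 camera calls.

## Working session

There is one attempt and no reset: what is moved stays moved. The work goes in short steps, Python scripts to look and compute and a tool call to move; the robot and the scene stay as the last step left them, time stands still between calls to the robot, and variables do not carry over. Pictures are saved under pics/ and viewed, about 8 in all and at most 12, crops included, and the job is handed in when it is done.

Besides the shell and the picture viewer there is one more tool, called as a command line: name --pt "numbers of a row" for each row, then --argument value for the rest. jog_arm: Moves the arm, as the interface text tells. Its arguments: {"type":"object","properties":{"increments":{"type":"array"},"force":{"type":"number"}},"required":["increments"]}

```bash
mkdir -p pics; cat > h.py <<'E'
import numpy as np,cv2
from workcell import readout, read_camera, bot, spotter
def px2w(c,uv,z=None,plane=None):
    K=np.array([[c['fx'],0,c['cx']],[0,c['fy'],c['cy']],[0,0,1]]);T=np.array(c['world_from_camera'])
    r=cv2.undistortPoints(np.array([[uv]],float),K,np.array(c['distortion'],float))[0,0]
    d=T[:3,:3]@np.array([r[0],r[1],1.]);o=T[:3,3]
    if plane is not None: return o+d*(plane-o[2])/d[2]
    if z is None: z=c['range_z'][int(round(uv[1])),int(round(uv[0]))]
    return o+d*z
def w2px(c,p):
    K=np.array([[c['fx'],0,c['cx']],[0,c['fy'],c['cy']],[0,0,1]]);T=np.linalg.inv(np.array(c['world_from_camera']))
    return cv2.projectPoints(np.array([p],float),cv2.Rodrigues(T[:3,:3])[0],T[:3,3],K,np.array(c['distortion'],float))[0][0,0]
E
python3 - <<'E'
from h import *
np.set_printoptions(precision=4,suppress=True)
cs={n:read_camera(n) for n in('scene','top')}
for n,c in cs.items():
    cv2.imwrite(f'pics/{n}0.png',c['img'])
    print(n,np.array(c['world_from_camera'])[:3,3])
    for t in['pivot','crank_grip','dial_grip','tier_floor']:
        for r in spotter.spot_point(c,t)[:3]:
            print(t,np.round(r['location'],1),round(r['p'],2),px2w(c,r['location']), px2w(c,r['location'],plane={'pivot':.125,'dial_grip':.17,'tier_floor':.004,'crank_grip':.1636}[t]))
s=readout.read_state();print(s)
E
```

```text
scene [ 0.9622 -0.5557  1.1571]
pivot [332.2 151.6] 0.68 [0.498  0.0742 0.1672] [0.4782 0.101  0.125 ]
crank_grip [369.1 135.6] 0.48 [0.5451 0.1995 0.1617] [0.5459 0.1981 0.1636]
dial_grip [337.6 144.1] 0.65 [0.4944 0.105  0.1705] [0.4941 0.1054 0.17  ]
tier_floor [325.7 197. ] 0.97 [0.5227 0.0155 0.0076] [0.5213 0.0173 0.004 ]
tier_floor [322.  125.9] 0.95 [0.3187 0.2481 0.0038] [0.3188 0.248  0.004 ]
tier_floor [397.8 212.3] 0.93 [0.7356 0.1171 0.0052] [0.7353 0.1178 0.004 ]
top [ 0.4583 -0.0489  1.3294]
pivot [265.9 223.2] 0.79 [0.4926 0.1062 0.1733] [0.494  0.1127 0.125 ]
crank_grip [228.5 202.5] 0.4 [0.5463 0.2005 0.1687] [0.5467 0.2016 0.1636]
dial_grip [262.5 226. ] 0.86 [0.4857 0.1143 0.1768] [0.4859 0.1152 0.17  ]
tier_floor [267.3 141.1] 0.84 [0.7348 0.1231 0.0023] [0.7344 0.1229 0.004 ]
tier_floor [368.6 281.5] 0.74 [ 0.3272 -0.1598  0.0073] [ 0.3268 -0.16    0.004 ]
tier_floor [302.5 210.9] 0.59 [0.5308 0.024  0.0046] [0.5308 0.024  0.004 ]
{'time': 0.5, 'q': array([-1.2989,  0.2639,  1.604 ,  0.    ,  1.2737, -0.0369]), 'joint_vel': array([-0.0004, -0.0009, -0.0016, -0.0002, -0.0006, -0.0001]), 'joint_torque': array([ -0.0001, -51.4406, -36.7237,  -0.0001,   0.0026,  -0.    ]), 'tool_pos': array([ 0.2051, -0.6431,  0.2453]), 'tcp_rot': array([-1.3396,  0.9788, -0.9787]), 'wrist_force': array([ 0.1641, -0.2755, -0.1132]), 'torque': array([-0.0392,  0.0014,  0.0474]), 'width': 0.9978029030037938}
```

View pics/scene0.png

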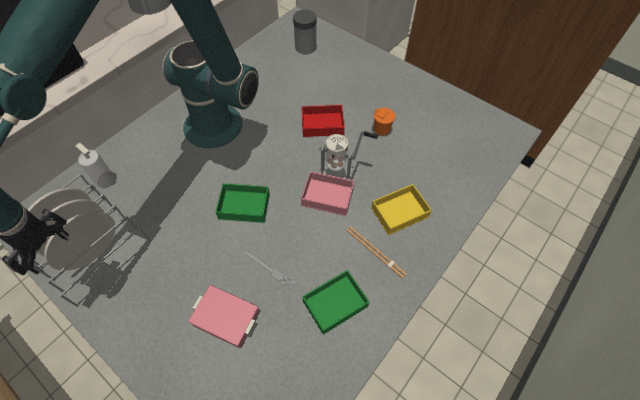

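View pics/top0.png

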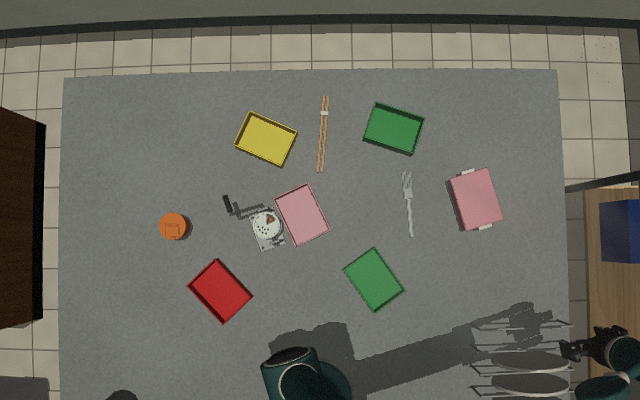

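```bash
cat > m.py <<'E'
from h import *
np.set_printoptions(precision=4,suppress=True)
def cloud(c,m):
    v,u=np.nonzero(m&(c['range_z']>0)); return np.array([px2w(c,(a,b)) for a,b in zip(u,v)])
if __name__=='__main__':
  cs={n:read_camera(n) for n in('scene','top')}
  for n,c in cs.items():
    for t,want in(('tier_floor',(.53,.024)),('dial_grip',(.49,.11)),('crank_grip',(.546,.2))):
        for r in spotter.masks_of(c,t)[:5]:
            P=cloud(c,r['mask'])
            if len(P)<8: continue
            q=np.median(P,0)
            if np.hypot(*(q[:2]-want))>.06: continue
            if t=='tier_floor': P=P[P[:,2]<.06]
            if t=='dial_grip': P=P[P[:,2]>.165]
            (x,y),s,a=cv2.minAreaRect(P[:,:2].astype(np.float32))
            print(n,t,round(r['p'],2),len(P),'med',q,'rect',np.round([x,y,*s,a],4),'z',np.percentile(P[:,2],[5,50,95]))
  c=cs['top'];a=cv2.resize(c['img'][180:260,205:335],None,fx=6,fy=6,interpolation=cv2.INTER_CUBIC)
  cv2.imwrite('pics/top1.png',a)
  c=cs['scene'];a=cv2.resize(c['img'][100:220,290:420],None,fx=5,fy=5,interpolation=cv2.INTER_CUBIC)
  cv2.imwrite('pics/scene1.png',a)
E
python3 m.py
```

```text
scene tier_floor 0.67 1699 med [0.5175 0.031  0.0063] rect [ 0.5121  0.0355  0.1617  0.1427 24.0138] z [0.0003 0.0063 0.0436]
scene dial_grip 0.58 236 med [0.4864 0.0947 0.1756] rect [ 0.4885  0.1013  0.0586  0.0661 55.2404] z [0.1677 0.1761 0.1792]
scene crank_grip 0.38 62 med [0.5455 0.2027 0.1678] rect [ 0.5008  0.2584  0.0366  0.1673 38.6369] z [0.1582 0.1678 0.172 ]
top tier_floor 0.89 2120 med [0.5197 0.0275 0.0047] rect [ 0.5177  0.0271  0.1527  0.1143 24.7596] z [-0.0003  0.0047  0.0442]
top dial_grip 0.68 437 med [0.4806 0.1043 0.1766] rect [ 0.4882  0.105   0.067   0.0646 89.0693] z [0.1725 0.1768 0.1806]
top dial_grip 0.52 630 med [0.4876 0.1167 0.1617] rect [ 0.5058  0.1495  0.1624  0.0672 67.9276] z [0.1673 0.1757 0.18  ]
```

View pics/top1.png

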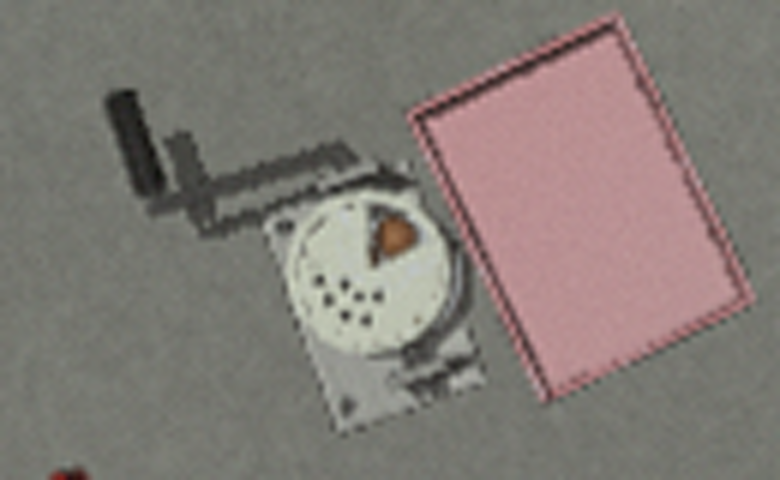

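View pics/scene1.png

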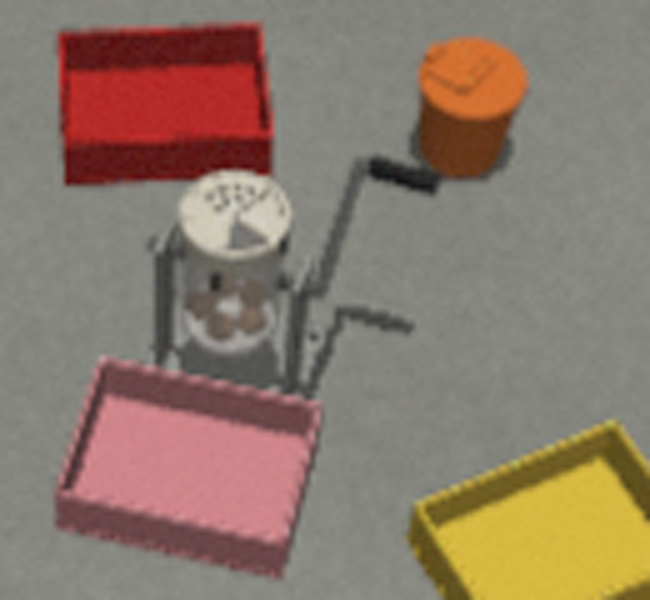

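```bash
cat >> h.py <<'E'
from scipy.spatial.transform import Rotation as Ro
PIV=np.array([.488,.103,.125]);YAW=np.deg2rad(-71.5)
XP=np.array([np.cos(YAW),np.sin(YAW),0]);YP=np.array([-XP[1],XP[0],0])
def plan(pos,R,target,n,Rt=None,op=1):
    """n rows, straight line, slerp from R to Rt"""
    Rt=R if Rt is None else Rt
    rv=(R.inv()*Rt).as_rotvec()/n; d=(np.array(target)-pos)/n
    for i in range(n):
        print([*map(float,np.round(np.r_[R.inv().apply(d),rv],4)),op]); R=R*Ro.from_rotvec(rv)
E
python3 - <<'E'
from h import *
s=readout.read_state();R=Ro.from_rotvec(s['tcp_rot']);print(R.as_matrix().round(3))
plan(s['tool_pos'],R,[.488,.103,.26],18,R*Ro.from_rotvec([0,-1.6,0]))
E
```

```text
[[ 0.304  0.     0.953]
 [-0.953 -0.     0.304]
 [ 0.    -1.     0.   ]]
[-0.0347, -0.0008, 0.0276, 0.0, -0.0889, 0.0, 1]
[-0.0321, -0.0008, 0.0305, 0.0, -0.0889, 0.0, 1]
[-0.0293, -0.0008, 0.0333, 0.0, -0.0889, 0.0, 1]
[-0.0262, -0.0008, 0.0357, 0.0, -0.0889, 0.0, 1]
[-0.0229, -0.0008, 0.0379, 0.0, -0.0889, 0.0, 1]
[-0.0195, -0.0008, 0.0398, 0.0, -0.0889, 0.0, 1]
[-0.0159, -0.0008, 0.0414, 0.0, -0.0889, 0.0, 1]
[-0.0121, -0.0008, 0.0426, 0.0, -0.0889, 0.0, 1]
[-0.0083, -0.0008, 0.0435, 0.0, -0.0889, 0.0, 1]
[-0.0044, -0.0008, 0.0441, 0.0, -0.0889, 0.0, 1]
[-0.0005, -0.0008, 0.0443, 0.0, -0.0889, 0.0, 1]
[0.0035, -0.0008, 0.0442, 0.0, -0.0889, 0.0, 1]
[0.0074, -0.0008, 0.0437, 0.0, -0.0889, 0.0, 1]
[0.0112, -0.0008, 0.0429, 0.0, -0.0889, 0.0, 1]
[0.015, -0.0008, 0.0417, 0.0, -0.0889, 0.0, 1]
[0.0186, -0.0008, 0.0402, 0.0, -0.0889, 0.0, 1]
[0.0221, -0.0008, 0.0384, 0.0, -0.0889, 0.0, 1]
[0.0254, -0.0008, 0.0363, 0.0, -0.0889, 0.0, 1]
```

jog_arm --pt "-0.035 -0.001 0.028 0 -0.09 0 1" --pt "-0.032 -0.001 0.03 0 -0.09 0 1" --pt "-0.029 -0.001 0.033 0 -0.09 0 1" --pt "-0.026 -0.001 0.036 0 -0.09 0 1" --pt "-0.023 -0.001 0.038 0 -0.09 0 1" --pt "-0.02 -0.001 0.04 0 -0.09 0 1" --pt "-0.016 -0.001 0.041 0 -0.09 0 1" --pt "-0.012 -0.001 0.043 0 -0.09 0 1" --pt "-0.008 -0.001 0.044 0 -0.09 0 1" --pt "-0.004 -0.001 0.044 0 -0.09 0 1" --force 25

```text
time: 2.15
tool_pos: [0.3594, -0.2166, 0.2562]
tcp_rot: [-1.557, 0.262, -0.27]
wrist_force: [0.9, -0.3, -0.2]
width: 0.999
```

jog_arm --pt "0 -0.001 0.044 0 -0.09 0 1" --pt "0.003 -0.001 0.044 0 -0.09 0 1" --pt "0.007 -0.001 0.044 0 -0.09 0 1" --pt "0.011 -0.001 0.043 0 -0.09 0 1" --pt "0.015 -0.001 0.042 0 -0.09 0 1" --pt "0.018 -0.001 0.04 0 -0.09 0 1" --pt "0.022 -0.001 0.038 0 -0.09 0 1" --pt "0.025 -0.001 0.036 0 -0.09 0 1"

```text
time: 3.15
tool_pos: [0.4699, 0.1315, 0.2669]
tcp_rot: [-1.556, -0.329, 0.308]
wrist_force: [0.1, 0.4, 1.0]
width: 1.003
```

```bash
python3 - <<'E'
from h import *
s=readout.read_state();R=Ro.from_rotvec(s['tcp_rot']);print(R.as_matrix().round(3),s['tool_pos'],s['q'],s['time'])
plan(s['tool_pos'],R,[.488,.103,.2],3)
E
```

```text
[[ 0.919  0.014 -0.395]
 [ 0.395 -0.006  0.919]
 [ 0.011 -1.    -0.011]] [0.46985694 0.13146858 0.26691084] [ 0.22783149 -0.11755354  1.97180462 -0.00925307  1.27463464 -0.17534083] 3.15
[0.0016, 0.0224, -0.0109, 0.0, 0.0, 0.0, 1]
[0.0016, 0.0224, -0.0109, 0.0, 0.0, 0.0, 1]
[0.0016, 0.0224, -0.0109, 0.0, 0.0, 0.0, 1]
```

jog_arm --pt "0.002 0.022 -0.011 0 0 0 1" --pt "0.002 0.022 -0.011 0.012 0 0.013 1" --pt "0.002 0.022 -0.011 0 0 0 1" --pt "0 0 0 0 0 0 1"

```text
time: 3.65
tool_pos: [0.4907, 0.1056, 0.1994]
tcp_rot: [-1.544, -0.321, 0.324]
wrist_force: [-0.0, 0.4, -0.1]
width: 0.999
```

```bash
python3 - <<'E'
from h import *
s=readout.read_state();R=Ro.from_rotvec(s['tcp_rot']);print(R.as_matrix().round(3),s['tool_pos'],s['wrist_force'])
plan(s['tool_pos'],R,[.488,.103,.16],3)
c=read_camera('scene')
cv2.imwrite('pics/s2.png',cv2.resize(c['img'][80:200,280:410],None,fx=5,fy=5,interpolation=cv2.INTER_CUBIC))
E
```

```text
[[ 0.917 -0.002 -0.4  ]
 [ 0.4    0.002  0.917]
 [-0.001 -1.     0.003]] [0.49070012 0.10556591 0.19937269] [-0.02202415  0.3660222  -0.11461813]
[-0.0012, 0.0131, -0.0005, 0.0, 0.0, 0.0, 1]
[-0.0012, 0.0131, -0.0005, 0.0, 0.0, 0.0, 1]
[-0.0012, 0.0131, -0.0005, 0.0, 0.0, 0.0, 1]
```

View pics/s2.png

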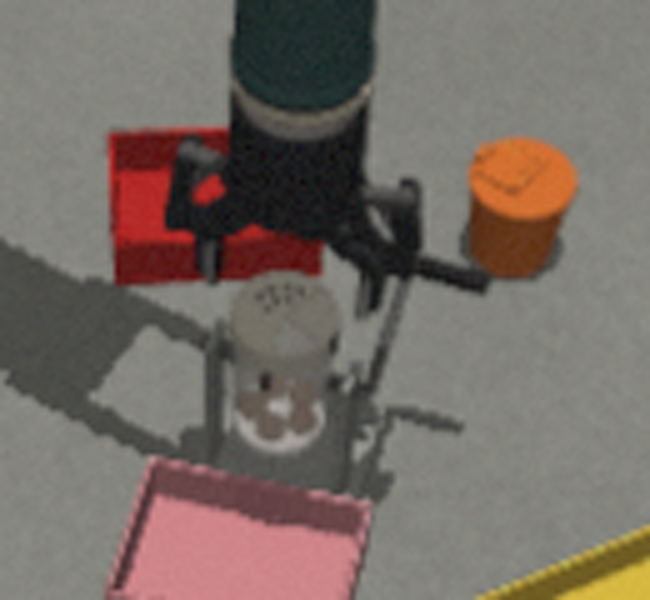

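The gripper straddles the cap (cap centre near column 285, fingers near 208 and 372). I'll descend and close.

jog_arm --pt "-0.001 0.013 0 0 0 0 1" --pt "-0.001 0.013 0 0 0 0 1" --pt "-0.001 0.013 -0.001 0 0 0 1" --pt "0 0 0 0 0 0 1"

```text
time: 4.2
tool_pos: [0.4895, 0.1037, 0.1608]
tcp_rot: [-1.544, -0.324, 0.319]
wrist_force: [-0.1, -0.2, 0.3]
width: 0.997
```

jog_arm --pt "0 0 0 0 0 0 0.7" --pt "0 0 0 0 0 0 0.65" --pt "0 0 0 0 0 0 0.6" --pt "0 0 0 0 0 0 0.6" --pt "0 0 0 0 0 0 0.6" --force 25

```text
time: 4.82
tool_pos: [0.4893, 0.1038, 0.1611]
tcp_rot: [-1.544, -0.324, 0.32]
wrist_force: [0.3, -0.9, -0.6]
width: 0.779
```

jog_arm --pt "0 0 0 0 0.16 0 0.6" --pt "0 0 0 0 0.16 0 0.6" --pt "0 0 0 0 0.16 0 0.6" --pt "0 0 0 0 0.16 0 0.6" --pt "0 0 0 0 0.16 0 0.6" --pt "0 0 0 0 0.16 0 0.6" --pt "0 0 0 0 0.16 0 0.6" --pt "0 0 0 0 0.16 0 0.6" --pt "0 0 0 0 0 0 0.6"

```text
time: 5.95
tool_pos: [0.4869, 0.1043, 0.1611]
tcp_rot: [-1.45, 0.712, -0.705]
wrist_force: [-0.6, -1.1, -1.6]
width: 0.776
```

```bash
python3 - <<'E'
from h import *
s=readout.read_state();R=Ro.from_rotvec(s['tcp_rot']);M=R.as_matrix();print(M.round(3),s['tool_pos'],s['wrist_force'],s['torque'],s['q'])
print('turned',np.arctan2(.400,.917)-np.arctan2(M[1,0],M[0,0]))
c=read_camera('scene')
cv2.imwrite('pics/s3.png',cv2.resize(c['img'][110:190,290:380],None,fx=7,fy=7,interpolation=cv2.INTER_CUBIC))
E
```

```text
[[ 0.615 -0.003  0.789]
 [-0.789  0.004  0.615]
 [-0.005 -1.     0.   ]] [0.48687638 0.10428767 0.16113632] [-0.58793249 -1.12042374 -1.60091184] [-0.18636616  0.04799903 -0.02168287] [ 1.58145879e-01 -5.17646694e-04  2.06384875e+00  4.78727843e-03
  1.08050828e+00  1.06449100e+00]
turned 1.319926905589449
```

View pics/s3.png

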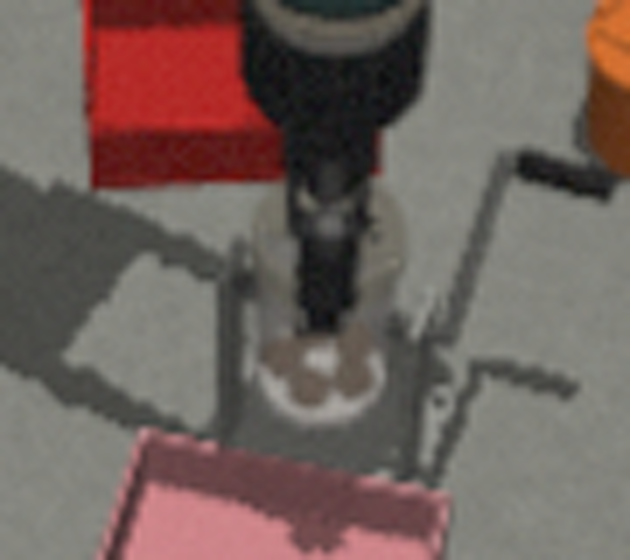

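jog_arm --pt "0 0 0 0 0 0 1" --pt "0 0 0 0 0 0 1" --pt "0 -0.03 0 0 0 0 1" --pt "0 -0.03 0 0 0 0 1" --pt "-0.025 -0.02 -0.032 0 0 0 1" --pt "-0.025 0 -0.032 0 0 0 1" --pt "0 0 0 0 0 0 1"

```text
time: 6.88
tool_pos: [0.4066, 0.1039, 0.2457]
tcp_rot: [-1.448, 0.702, -0.702]
wrist_force: [0.7, -0.2, 0.0]
width: 0.999
```

```bash
python3 - <<'E'
from h import *
s=readout.read_state();print(s['tool_pos'])
c=read_camera('scene');d=read_camera('top')
a=cv2.resize(c['img'][130:180,315:362],None,fx=8,fy=8,interpolation=cv2.INTER_CUBIC)
b=cv2.resize(d['img'][205:255,240:287],None,fx=8,fy=8,interpolation=cv2.INTER_CUBIC)
cv2.imwrite('pics/s4.png',np.hstack([a,b]))
np.save('sc.npy',c['img']);np.save('tp.npy',d['img'])
for z in(.17,.15,.1):
  for ang in(-.3,0,.3):
    p=PIV+.0335*(XP*np.cos(ang)+YP*np.sin(ang));p[2]=z;print(z,ang,(w2px(c,p)-[315,130])*8)
p=PIV.copy();p[2]=.177;print((w2px(d,p)-[240,205])*8,((w2px(d,p+.0335*XP)-[240,205])*8))
E
```

```text
[0.40657356 0.10393421 0.24565446]
0.17 -0.3 [110.84573218 163.48255598]
0.17 0 [134.3093002  173.78600178]
0.17 0.3 [160.55398008 178.22248966]
0.15 -0.3 [109.82955289 196.33887864]
0.15 0 [132.97917375 206.57463604]
0.15 0.3 [158.87361684 210.98187736]
0.1 -0.3 [107.40180395 274.79500861]
0.1 0 [129.80174522 284.86117919]
0.1 0.3 [154.85974898 289.19518737]
[216.11835073 159.88485405] [318.07035166 123.7301013 ]
```

View pics/s4.png

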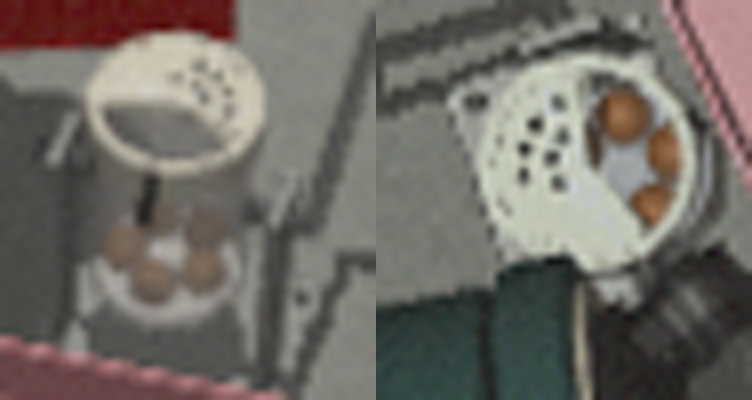

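```bash
python3 - <<'E'
from h import *
c=read_camera('scene');d=read_camera('top')
g=c['img'].astype(float).mean(2)
for r in range(148,161): print(r,g[r,326:345].astype(int))
for z in(.175,.165,.16,.155,.15,.145,.14,.135):
  print(z,[w2px(c,[*(PIV[:2]+(.0335 if z>.158 else .0325)*(XP*np.cos(a)+YP*np.sin(a))[:2]),z]).round(1).tolist() for a in(0,.1,.2)])
h=d['img'].astype(float).mean(2).astype(np.float32)
# polar around cap centre in top
p=PIV.copy();p[2]=.177
uv=w2px(d,p);print(uv)
for rr in(5,8,10):
  print(rr,[(a,int(cv2.getRectSubPix(h,(1,1),(float(uv[0]+rr*np.cos(np.deg2rad(a))),float(uv[1]-rr*np.sin(np.deg2rad(a)))))[0,0])) for a in list(range(60,125,5))+list(range(-90,-30,5))])
E
```

```text
148 [ 83  93 130 165 164 136 108  97 102 105 115 113 114 115 113 108 120 157
 184]
149 [ 69  86  92 126 155 170 165 141 111 107 107 113 115 124 139 147 162 147
 143]
150 [ 63  83  91  92 113 137 149 144 150 168 166 169 169 162 148 145 137 111
  98]
151 [ 65  84  90  92  92  98 104  95 111 146 152 150 145 136 117 112  99  90
  89]
152 [ 70  83  93  92  97  96  90  51  57 101 108 103  97  98 101  95  97  92
  95]
153 [ 75  82  89  97  98  97  88  48  59 100 100  97  99 101  99  97  96  93
  96]
154 [ 78  85  91  94  95  95  80  41  61 100  99 102 100 101 103 100 102  96
  95]
155 [ 78  86  88  94  98  89  55  37  73  94  97 102 105  97  99 103 101  98
  95]
156 [ 77  86  92  94 100  95  46  44  79  91  93 111 113  91  92  95  96 100
  89]
157 [ 79  88  91  97 114 104  43  41  79  90  90  96  97  88  91  89  89  94
  91]
158 [ 84  83  89  98 108 104  79  76  85  91  96 104  91  91  92  88  88  92
  92]
159 [ 77  86  89 100 102 102  95  92 104 111 118 125  91  93  90  91  90  96
  95]
160 [ 80  84  95  98 102 102 100 118 150 154 154 148 105  86  93  89 104 122
 110]
0.175 [[331.8, 150.7]
[... 603 characters left out ...]
 191), (-80, 193), (-75, 193), (-70, 191), (-65, 187), (-60, 175), (-55, 157), (-50, 148), (-45, 149), (-40, 153), (-35, 156)]
8 [(60, 99), (65, 99), (70, 95), (75, 88), (80, 75), (85, 89), (90, 140), (95, 151), (100, 157), (105, 163), (110, 185), (115, 170), (120, 131), (-90, 194), (-85, 190), (-80, 191), (-75, 194), (-70, 192), (-65, 192), (-60, 188), (-55, 150), (-50, 101), (-45, 88), (-40, 94), (-35, 93)]
10 [(60, 90), (65, 84), (70, 82), (75, 84), (80, 81), (85, 83), (90, 68), (95, 114), (100, 131), (105, 165), (110, 188), (115, 184), (120, 154), (-90, 191), (-85, 190), (-80, 192), (-75, 193), (-70, 189), (-65, 190), (-60, 183), (-55, 135), (-50, 103), (-45, 97), (-40, 115), (-35, 114)]
```

The upper skirt rib sits about 0.6 px right of the jar rib in the scene view, so the dial is about 0.07 rad short. I'll regrip and turn it the rest of the way.

```bash
python3 - <<'E'
from h import *
s=readout.read_state();R=Ro.from_rotvec(s['tcp_rot']);print(R.as_matrix().round(3))
plan(s['tool_pos'],R,[.488,.1035,.246],2);plan(np.array([.488,.1035,.246]),R,[.488,.1035,.161],4)
E
```

```text
[[ 0.621  0.003  0.784]
 [-0.784  0.005  0.621]
 [-0.003 -1.     0.005]]
[0.0247, -0.0001, 0.0308, 0.0, 0.0, 0.0, 1]
[0.0247, -0.0001, 0.0308, 0.0, 0.0, 0.0, 1]
[0.0001, 0.0212, -0.0001, 0.0, 0.0, 0.0, 1]
[0.0001, 0.0212, -0.0001, 0.0, 0.0, 0.0, 1]
[0.0001, 0.0212, -0.0001, 0.0, 0.0, 0.0, 1]
[0.0001, 0.0212, -0.0001, 0.0, 0.0, 0.0, 1]
```

jog_arm --pt "0.025 0 0.031 0 0 0 1" --pt "0.025 0 0.031 0 0 0 1" --pt "0 0.021 0 0 0 0 1" --pt "0 0.021 0 0 0 0 1" --pt "0 0.021 0 0 0 0 1" --pt "0 0 0 0 0 0 1"

```text
time: 7.82
tool_pos: [0.4974, 0.1032, 0.1784]
tcp_rot: [-1.449, 0.705, -0.702]
wrist_force: [0.4, 0.1, 0.3]
width: 1.001
```

jog_arm --pt "-0.006 0 -0.007 0 0 0 1" --pt "0 0 0 0 0 0 1"

```text
time: 8.07
tool_pos: [0.489, 0.1036, 0.1793]
tcp_rot: [-1.449, 0.704, -0.702]
wrist_force: [-0.3, 0.4, 0.8]
width: 1.0
```

jog_arm --pt "0 0.018 0 0 0 0 1" --pt "0 0 0 0 0 0 1" --pt "0 0 0 0 0 0 0.7" --pt "0 0 0 0 0 0 0.6" --pt "0 0 0 0 0 0 0.6" --pt "0 0 0 0 0 0 0.6" --pt "0 0 0 0 0.035 0 0.6" --pt "0 0 0 0 0.035 0 0.6" --pt "0 0 0 0 0 0 0.6"

```text
time: 9.2
tool_pos: [0.489, 0.1048, 0.1619]
tcp_rot: [-1.425, 0.762, -0.76]
wrist_force: [-1.9, 1.3, 0.8]
width: 0.779
```

```bash
python3 - <<'E'
from h import *
s=readout.read_state();M=Ro.from_rotvec(s['tcp_rot']).as_matrix();print(M.round(3),np.arctan2(-.784,.621)-np.arctan2(M[1,0],M[0,0]))
E
```

```text
[[ 0.559  0.003  0.829]
 [-0.829  0.007  0.559]
 [-0.005 -1.     0.006]] 0.07621180982794995
```

```bash
python3 - <<'E'
from h import *
s=readout.read_state();R=Ro.from_rotvec(s['tcp_rot'])
Z=np.array([0,0,1.]);Rt=Ro.from_matrix(np.c_[XP,-Z,np.cross(XP,-Z)])
p=s['tool_pos']; q=p+[0,0,.075]
plan(p,R,q,3)
t=PIV+.085*YP-.0758*XP;t[2]=.24;print(t)
plan(q,R,t,4,Rt,.7)
E
```

```text
[-0.0001, -0.025, 0.0002, 0.0, 0.0, 0.0, 1]
[-0.0001, -0.025, 0.0002, 0.0, 0.0, 0.0, 1]
[-0.0001, -0.025, 0.0002, 0.0, 0.0, 0.0, 1]
[0.54455582 0.20185383 0.24      ]
[-0.0123, -0.0005, 0.0251, -0.0014, 0.0677, -0.0014, 0.7]
[-0.014, -0.0006, 0.0242, -0.0014, 0.0677, -0.0014, 0.7]
[-0.0156, -0.0007, 0.0232, -0.0014, 0.0677, -0.0014, 0.7]
[-0.0171, -0.0007, 0.0221, -0.0014, 0.0677, -0.0014, 0.7]
```

jog_arm --pt "0 0 0 0 0 0 1" --pt "0 0 0 0 0 0 1" --pt "0 -0.025 0 0 0 0 1" --pt "0 -0.025 0 0 0 0 1" --pt "0 -0.025 0 0 0 0 1"

```text
time: 9.82
tool_pos: [0.4881, 0.103, 0.2363]
tcp_rot: [-1.429, 0.763, -0.759]
wrist_force: [-0.2, -0.2, -0.1]
width: 1.001
```

jog_arm --pt "-0.012 0 0.025 -0.001 0.068 -0.001 0.7" --pt "-0.014 0 0.024 -0.001 0.068 -0.001 0.7" --pt "-0.016 0 0.023 -0.001 0.068 -0.001 0.7" --pt "-0.017 0 0.022 -0.001 0.068 -0.001 0.5" --pt "0 0 0 0 0 0 0.5"

```text
time: 10.45
tool_pos: [0.5489, 0.2014, 0.2416]
tcp_rot: [-1.337, 0.969, -0.982]
wrist_force: [-0.8, 0.1, -0.2]
width: 0.499
```

```bash
python3 - <<'E'
from h import *
s=readout.read_state();R=Ro.from_rotvec(s['tcp_rot']);print(R.as_matrix().round(3),s['tool_pos'],s['q'])
Z=np.array([0,0,1.]);Rt=Ro.from_matrix(np.c_[XP,-Z,np.cross(XP,-Z)])
t=PIV+.085*YP-.0758*XP;t[2]=.20
plan(s['tool_pos'],R,t,2,Rt,.5)
c=read_camera('scene');d=read_camera('top')
a=cv2.resize(c['img'][100:180,315:415],None,fx=7,fy=7,interpolation=cv2.INTER_CUBIC)
cv2.imwrite('pics/s5.png',a)
g=c['img'].astype(float).mean(2)
for r in range(151,159): print(r,g[r,328:340].astype(int))
E
```

```text
[[ 0.307  0.009  0.952]
 [-0.952 -0.001  0.307]
 [ 0.004 -1.     0.008]] [0.54887142 0.20141835 0.24160536] [ 0.31117896  0.09171235  1.81199629 -0.00384482  1.22998859  1.57080945]
[-0.0009, 0.0208, -0.0022, -0.0039, -0.0052, 0.0018, 0.5]
[-0.0009, 0.0208, -0.0021, -0.0039, -0.0052, 0.0018, 0.5]
151 [ 89  90  93 108 119 126 153 149 157 157 155 151]
152 [ 94  90  89  84  56  66 104 108 117 119 115 105]
153 [98 99 95 85 50 57 97 95 99 97 95 97]
154 [ 96  99 100  90  51  63  96  96  97  98  97  98]
155 [ 95  99 101  90  51  52  86  93  96 100 107  96]
156 [ 93  97 100  92  37  41  81  90  95 109 115  90]
157 [ 84  94 114 101  34  46  76  90  92  97 100  90]
158 [ 84  93 104  98  73  67  85  89  96 106  89  88]
```

View pics/s5.png

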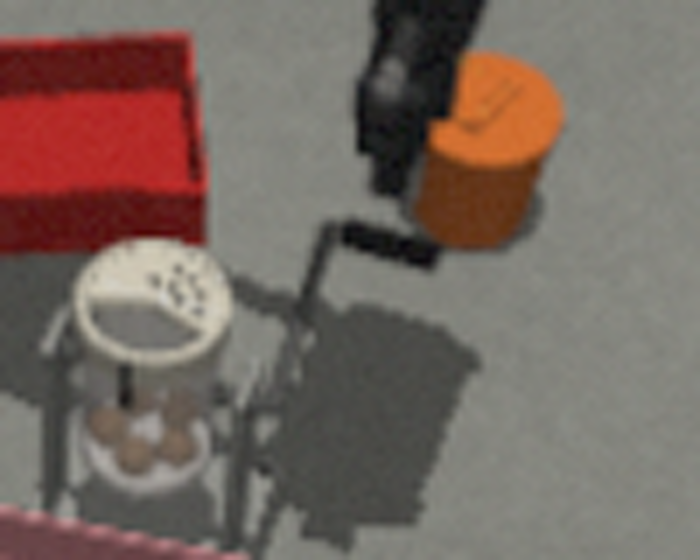

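The ribs are now aligned to within about 0.03 rad, with the opening facing the tier. Next I'll descend onto the crank grip.

jog_arm --pt "-0.001 0.021 -0.002 -0.004 -0.005 0.002 0.5" --pt "-0.001 0.021 -0.002 -0.004 -0.005 0.002 0.5" --pt "0 0.02 0 0 0 0 0.5" --pt "0 0.02 0 0 0 0 0.5" --pt "0 0 0 0 0 0 0.5"

```text
time: 11.18
tool_pos: [0.5385, 0.1963, 0.15]
tcp_rot: [-1.353, 0.975, -0.966]
wrist_force: [0.3, -0.0, -0.0]
width: 0.499
```

jog_arm --pt "-0.003 -0.008 0.007 0 0 0 0.5" --pt "0 0 0 0 0 0 0.3" --pt "0 0 0 0 0 0 0.1" --pt "0 0 0 0 0 0 0.05" --pt "0 0 0 0 0 0 0.05" --pt "0 0 0 0 0 0 0.05" --force 25

```text
time: 11.92
tool_pos: [0.5446, 0.202, 0.1597]
tcp_rot: [-1.352, 0.974, -0.965]
wrist_force: [0.3, 1.6, -1.1]
width: 0.15
```

```bash
cat > cr.py <<'E'
from h import *
import sys
def arc(th0,th1,n,op=.05,c=None):
    s=readout.read_state();p=s['tool_pos'];R=Ro.from_rotvec(s['tcp_rot'])
    Z=np.array([0,0,1.]);f=lambda t:.085*(np.sin(t-1.1)*XP+np.cos(t-1.1)*Z)
    th=np.linspace(th0,th1,n+1)
    print(p,s['wrist_force'].round(1),s['time'],'w',s['width'],R.as_matrix().round(3).tolist())
    rel=p-PIV;print('rel xp,yp,z',rel@XP,rel@YP,rel[2],'expect x,z',f(th0)@XP,f(th0)[2])
    for a,b in zip(th[:-1],th[1:]): print([*map(float,R.inv().apply(f(b)-f(a)).round(4)),0,0,0,op])
if __name__=='__main__': arc(float(sys.argv[1]),float(sys.argv[2]),int(sys.argv[3]))
E
python3 cr.py 0 2.17 20
```

```text
[0.54459426 0.2019959  0.15970417] [ 0.3  1.6 -1.1] 11.925 w 0.15041050932605785 [[0.316, -0.009, 0.949], [-0.949, -0.002, 0.316], [-0.0, -1.0, -0.009]]
rel xp,yp,z -0.07592252780546664 0.0850815343085493 0.03470417454994856 expect x,z -0.07575262560522202 0.038555670321174074
[0.0046, -0.008, -0.0001, 0, 0, 0, 0.05]
[0.0055, -0.0074, -0.0001, 0, 0, 0, 0.05]
[0.0062, -0.0068, -0.0001, 0, 0, 0, 0.05]
[0.0069, -0.0061, -0.0, 0, 0, 0, 0.05]
[0.0075, -0.0053, -0.0, 0, 0, 0, 0.05]
[0.0081, -0.0044, -0.0, 0, 0, 0, 0.05]
[0.0085, -0.0035, -0.0, 0, 0, 0, 0.05]
[0.0088, -0.0026, -0.0, 0, 0, 0, 0.05]
[0.0091, -0.0016, -0.0, 0, 0, 0, 0.05]
[0.0092, -0.0006, 0.0, 0, 0, 0, 0.05]
[0.0092, 0.0004, 0.0, 0, 0, 0, 0.05]
[0.0091, 0.0014, 0.0, 0, 0, 0, 0.05]
[0.0089, 0.0023, 0.0, 0, 0, 0, 0.05]
[0.0086, 0.0033, 0.0, 0, 0, 0, 0.05]
[0.0082, 0.0042, 0.0, 0, 0, 0, 0.05]
[0.0077, 0.0051, 0.0001, 0, 0, 0, 0.05]
[0.0071, 0.0059, 0.0001, 0, 0, 0, 0.05]
[0.0064, 0.0066, 0.0001, 0, 0, 0, 0.05]
[0.0057, 0.0073, 0.0001, 0, 0, 0, 0.05]
[0.0049, 0.0078, 0.0001, 0, 0, 0, 0.05]
```

jog_arm --pt "0.005 -0.008 0 0 0 0 0.05" --pt "0.005 -0.007 0 0 0 0 0.05" --pt "0.006 -0.007 0 0 0 0 0.05" --pt "0.007 -0.006 0 0 0 0 0.05" --pt "0.008 -0.005 0 0 0 0 0.05"

```text
time: 12.55
tool_pos: [0.5559, 0.1687, 0.1925]
tcp_rot: [-1.355, 0.972, -0.967]
wrist_force: [3.9, -2.1, -9.8]
width: 0.154
```

```bash
python3 cr.py .54 1.6 10
```

```text
[0.55586829 0.16868368 0.19250074] [ 3.9 -2.1 -9.8] 12.55 w 0.1542918633939885 [[0.317, -0.008, 0.948], [-0.948, -0.006, 0.317], [0.003, -1.0, -0.01]]
rel xp,yp,z -0.040754468204489615 0.08520283956291246 0.06750073703413631 expect x,z -0.045150826823275085 0.07201668443614037
[0.0079, -0.0043, -0.0, 0, 0, 0, 0.05]
[0.0083, -0.0035, -0.0, 0, 0, 0, 0.05]
[0.0086, -0.0026, -0.0, 0, 0, 0, 0.05]
[0.0089, -0.0017, -0.0, 0, 0, 0, 0.05]
[0.009, -0.0007, -0.0, 0, 0, 0, 0.05]
[0.009, 0.0002, 0.0, 0, 0, 0, 0.05]
[0.0089, 0.0012, 0.0, 0, 0, 0, 0.05]
[0.0088, 0.0021, 0.0, 0, 0, 0, 0.05]
[0.0085, 0.003, 0.0, 0, 0, 0, 0.05]
[0.0081, 0.0039, 0.0, 0, 0, 0, 0.05]
```

jog_arm --pt "0.008 -0.005 0 0 0 0 0.05" --pt "0.008 -0.004 0 0 0 0 0.05" --pt "0.009 -0.003 0 0 0 0 0.05" --pt "0.009 -0.002 0 0 0 0 0.05" --pt "0.009 -0.001 0 0 0 0 0.05" --pt "0.009 0.0005 0 0 0 0 0.05" --pt "0.009 0.0015 0 0 0 0 0.05"

```text
time: 13.42
tool_pos: [0.5751, 0.1127, 0.1986]
tcp_rot: [-1.347, 0.982, -0.959]
wrist_force: [1.6, 5.7, -8.8]
width: 0.15
```

```bash
python3 cr.py 1.35 2.17 8
```

```text
[0.57506082 0.11272623 0.19859182] [ 1.6  5.7 -8.8] 13.425 w 0.1495107200882991 [[0.315, -0.013, 0.949], [-0.949, 0.006, 0.315], [-0.009, -1.0, -0.011]]
rel xp,yp,z 0.01840119254850631 0.08564801515589823 0.07359182259968292 expect x,z 0.02102933653663445 0.08235755584540481
[0.0083, 0.0025, 0.0, 0, 0, 0, 0.05]
[0.008, 0.0033, 0.0001, 0, 0, 0, 0.05]
[0.0077, 0.0042, 0.0001, 0, 0, 0, 0.05]
[0.0072, 0.0049, 0.0001, 0, 0, 0, 0.05]
[0.0067, 0.0056, 0.0001, 0, 0, 0, 0.05]
[0.006, 0.0063, 0.0001, 0, 0, 0, 0.05]
[0.0054, 0.0069, 0.0001, 0, 0, 0, 0.05]
[0.0046, 0.0074, 0.0001, 0, 0, 0, 0.05]
```

```bash
python3 - <<'E'
from h import *
c=read_camera('scene')
cv2.imwrite('pics/s6.png',cv2.resize(c['img'][90:200,290:410],None,fx=5,fy=5,interpolation=cv2.INTER_CUBIC))
E
```

```text
(no output)
```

View pics/s6.png

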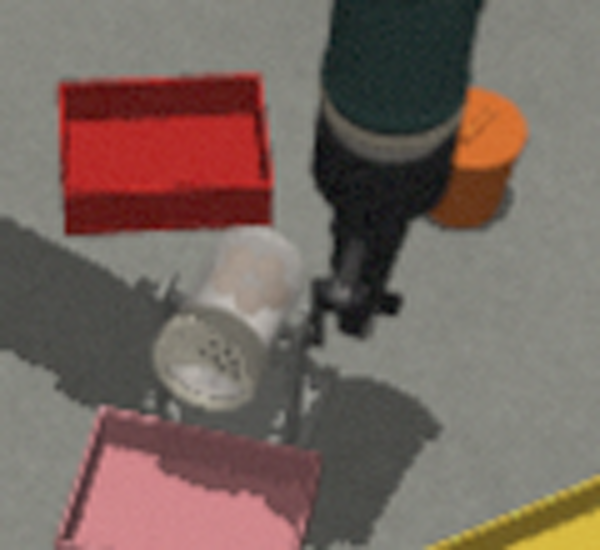

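The jar is tilted about 1.3 rad with the grip held between the fingers (around 350,300). I'll continue to about 2.15.

jog_arm --pt "0.008 0.002 0 0 0 0 0.05" --pt "0.008 0.003 0 0 0 0 0.05" --pt "0.008 0.004 0 0 0 0 0.05" --pt "0.007 0.005 0 0 0 0 0.05" --pt "0.007 0.006 0 0 0 0 0.05" --pt "0.006 0.006 0 0 0 0 0.05" --pt "0.005 0.007 0 0 0 0 0.05"

```text
time: 14.35
tool_pos: [0.5903, 0.069, 0.1674]
tcp_rot: [-1.34, 0.985, -0.953]
wrist_force: [-0.9, 2.4, -0.0]
width: 0.155
```

```bash
python3 cr.py 2.05 2.17 2
```

```text
[0.59027373 0.06898677 0.167405  ] [-0.9  2.4 -0. ] 14.35 w 0.15480715529913594 [[0.315, -0.013, 0.949], [-0.949, 0.015, 0.315], [-0.018, -1.0, -0.008]]
rel xp,yp,z 0.06470747626301687 0.08619603837193639 0.042404999682191635 expect x,z 0.06914031790709677 0.04944306260443012
[0.0029, 0.0042, 0.0, 0, 0, 0, 0.05]
[0.0027, 0.0043, 0.0, 0, 0, 0, 0.05]
```

jog_arm --pt "0.004 0.003 0 0 0 0 0.05" --pt "0.004 0.003 0 0 0 0 0.05" --pt "0.003 0.003 0 0 0 0 0.05" --pt "0 0 0 0 0 0 0.05" --pt "0 0 0 0 0 0 0.05"

```text
time: 14.98
tool_pos: [0.5927, 0.0617, 0.1552]
tcp_rot: [-1.335, 0.992, -0.947]
wrist_force: [-1.0, 4.1, -0.3]
width: 0.155
```

```bash
cat > v.py <<'E'
from h import *
import sys
c=read_camera('scene');d=read_camera('top')
a=cv2.resize(c['img'][110:210,295:395],None,fx=4,fy=4,interpolation=cv2.INTER_CUBIC)
b=cv2.resize(d['img'][165:265,230:330],None,fx=4,fy=4,interpolation=cv2.INTER_CUBIC)
cv2.imwrite(sys.argv[1],np.hstack([a,b]))
for n,k in(('scene',c),('top',d)):
  for i in range(1):
    for r in spotter.spot_point(k,'sweet0_center')[:8]: 
      p=px2w(k,r['location'])-PIV;print(n,round(r['p'],2),np.round(r['location']),np.round([p@XP,p@YP,p[2]+.125],3))
E
python3 v.py pics/s7.png; python3 cr.py 2.17 1.4 7
```

```text
scene 0.37 [327. 193.] [0.085 0.005 0.017]
[0.59270968 0.06168147 0.15521911] [-0.2  3.2 -2.2] 15.175 w 0.15735371749877725 [[0.314, -0.016, 0.949], [-0.949, 0.023, 0.314], [-0.027, -1.0, -0.008]]
rel xp,yp,z 0.07240820610723187 0.08618810666977787 0.03021910831374172 expect x,z 0.07456204286334793 0.040810559467425414
[-0.0051, -0.0078, -0.0001, 0, 0, 0, 0.05]
[-0.006, -0.0072, -0.0001, 0, 0, 0, 0.05]
[-0.0067, -0.0065, -0.0001, 0, 0, 0, 0.05]
[-0.0074, -0.0057, -0.0001, 0, 0, 0, 0.05]
[-0.008, -0.0049, -0.0001, 0, 0, 0, 0.05]
[-0.0085, -0.004, -0.0001, 0, 0, 0, 0.05]
[-0.0088, -0.003, -0.0001, 0, 0, 0, 0.05]
```

View pics/s7.png

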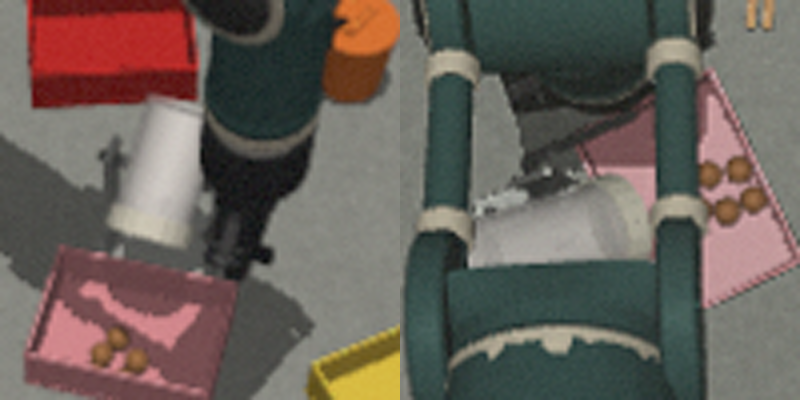

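```bash
cat > b.py <<'E'
from h import *
def blobs(n):
    c=read_camera(n);h=cv2.cvtColor(c['img'],cv2.COLOR_BGR2HSV).astype(int)
    m=((h[...,0]>=5)&(h[...,0]<=17)&(h[...,1]>60)&(h[...,2]>40)&(h[...,1]<215)).astype(np.uint8)
    k,l,st,ce=cv2.connectedComponentsWithStats(m)
    for i in range(1,k):
        if st[i,4]<4: continue
        p=px2w(c,ce[i]);q=p-PIV
        if np.hypot(q[0],q[1])<.18: print(n,ce[i].round(1),st[i,4],h[l==i].mean(0).round(),np.round([q@XP,q@YP,p[2]],3))
    return c
if __name__=='__main__':
    for n in('scene','top'): blobs(n)
E
python3 b.py
```

```text
scene [322.1 196.2] 57 [ 12. 134. 127.] [ 0.104 -0.004  0.022]
scene [328.4 199.8] 32 [ 12. 134. 130.] [0.112 0.021 0.027]
top [310.9 207.6] 71 [ 12. 122. 122.] [0.114 0.016 0.004]
top [313.6 215.9] 83 [ 12. 120. 119.] [ 0.114 -0.009  0.02 ]
```

jog_arm --pt "-0.005 -0.008 0 0 0 0 0.05" --pt "-0.006 -0.007 0 0 0 0 0.05" --pt "-0.007 -0.007 0 0 0 0 0.05" --pt "-0.007 -0.006 0 0 0 0 0.05" --pt "-0.008 -0.005 0 0 0 0 0.05" --pt "-0.008 -0.004 0 0 0 0 0.05" --pt "-0.009 -0.003 0 0 0 0 0.05"

```text
time: 16.15
tool_pos: [0.5761, 0.11, 0.1977]
tcp_rot: [-1.337, 0.992, -0.949]
wrist_force: [1.1, 0.7, -6.3]
width: 0.153
```

```bash
python3 cr.py 1.4 2.2 8;python3 b.py
```

```text
[0.57607693 0.10996471 0.19768845] [ 1.1  0.7 -6.3] 16.15 w 0.1534491464782568 [[0.313, -0.018, 0.949], [-0.949, 0.02, 0.314], [-0.025, -1.0, -0.01]]
rel xp,yp,z 0.02134242335986702 0.08573537058408076 0.07268845088869352 expect x,z 0.025119217566213846 0.08120360157567652
[0.0081, 0.0027, 0.0001, 0, 0, 0, 0.05]
[0.0077, 0.0035, 0.0001, 0, 0, 0, 0.05]
[0.0074, 0.0043, 0.0001, 0, 0, 0, 0.05]
[0.0069, 0.005, 0.0001, 0, 0, 0, 0.05]
[0.0064, 0.0056, 0.0001, 0, 0, 0, 0.05]
[0.0058, 0.0062, 0.0001, 0, 0, 0, 0.05]
[0.0051, 0.0068, 0.0001, 0, 0, 0, 0.05]
[0.0044, 0.0073, 0.0001, 0, 0, 0, 0.05]
scene [321.9 196.3] 57 [ 11. 135. 132.] [ 0.106 -0.004  0.024]
scene [328.3 199.9] 30 [ 11. 133. 134.] [0.109 0.019 0.02 ]
top [310.5 207.6] 76 [ 12. 122. 123.] [0.113 0.017 0.004]
top [311.1 216.3] 111 [ 12. 122. 121.] [ 0.107 -0.009  0.029]
```

```bash
python3 v.py pics/s8.png
```

```text
scene 0.61 [328. 190.] [0.066 0.002 0.006]
top 0.48 [306. 215.] [ 0.095 -0.     0.021]
```

View pics/s8.png

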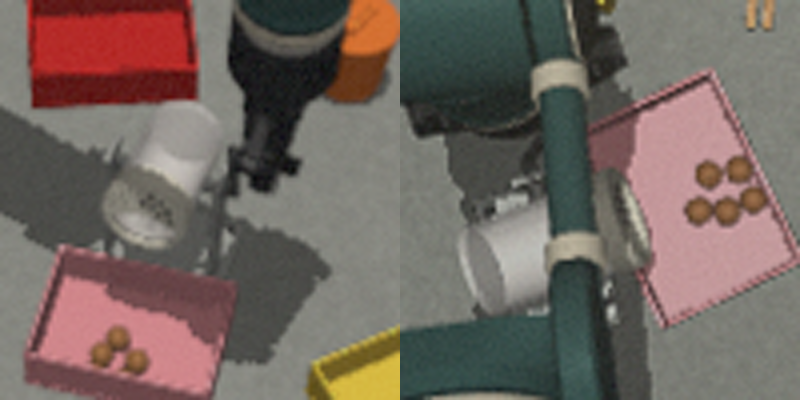

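All five sweets lie in the tier (top half: 708,174; 739,169; 698,211; 727,212; 753,200) and the jar is empty. Swinging back.

```bash
python3 cr.py 1.36 0 14
```

```text
[0.57610746 0.10992819 0.19758104] [ 0.1  2.9 -3.7] 16.45 w 0.15668359897523668 [[0.313, -0.018, 0.949], [-0.949, 0.021, 0.314], [-0.026, -1.0, -0.01]]
rel xp,yp,z 0.021386742397759485 0.08575273947110455 0.07258103833184332 expect x,z 0.021851846910833188 0.08214314814143363
[-0.0081, -0.0015, -0.0, 0, 0, 0, 0.05]
[-0.0082, -0.0007, -0.0, 0, 0, 0, 0.05]
[-0.0083, 0.0001, -0.0, 0, 0, 0, 0.05]
[-0.0082, 0.0009, -0.0, 0, 0, 0, 0.05]
[-0.0081, 0.0017, -0.0, 0, 0, 0, 0.05]
[-0.0079, 0.0024, -0.0, 0, 0, 0, 0.05]
[-0.0076, 0.0032, 0.0, 0, 0, 0, 0.05]
[-0.0073, 0.0039, 0.0, 0, 0, 0, 0.05]
[-0.0069, 0.0046, 0.0, 0, 0, 0, 0.05]
[-0.0064, 0.0052, 0.0, 0, 0, 0, 0.05]
[-0.0058, 0.0058, 0.0, 0, 0, 0, 0.05]
[-0.0052, 0.0064, 0.0, 0, 0, 0, 0.05]
[-0.0046, 0.0069, 0.0001, 0, 0, 0, 0.05]
[-0.0039, 0.0073, 0.0001, 0, 0, 0, 0.05]
```

jog_arm --pt "-0.008 -0.002 0 0 0 0 0.05" --pt "-0.008 -0.001 0 0 0 0 0.05" --pt "-0.008 0 0 0 0 0 0.05" --pt "-0.008 0.001 0 0 0 0 0.05" --pt "-0.008 0.001 0 0 0 0 0.05" --pt "-0.008 0.002 0 0 0 0 0.05" --pt "-0.008 0.003 0 0 0 0 0.05" --pt "-0.007 0.004 0 0 0 0 0.05"

```text
time: 17.45
tool_pos: [0.5555, 0.1703, 0.1915]
tcp_rot: [-1.34, 0.991, -0.952]
wrist_force: [-1.5, -1.4, -0.1]
width: 0.15
```

```bash
python3 cr.py .55 0 6
```

```text
[0.55548486 0.170324   0.19151874] [-1.5 -1.4 -0.1] 17.45 w 0.15009610691717454 [[0.313, -0.017, 0.95], [-0.95, 0.016, 0.313], [-0.02, -1.0, -0.011]]
rel xp,yp,z -0.042431679488796635 0.08535970752841093 0.06651874458726853 expect x,z -0.04442841445910604 0.07246458437505798
[-0.0064, 0.0045, 0.0, 0, 0, 0, 0.05]
[-0.0059, 0.0051, 0.0, 0, 0, 0, 0.05]
[-0.0054, 0.0056, 0.0, 0, 0, 0, 0.05]
[-0.0049, 0.0061, 0.0, 0, 0, 0, 0.05]
[-0.0043, 0.0065, 0.0001, 0, 0, 0, 0.05]
[-0.0037, 0.0068, 0.0001, 0, 0, 0, 0.05]
```

jog_arm --pt "-0.007 0.005 0 0 0 0 0.05" --pt "-0.006 0.005 0 0 0 0 0.05" --pt "-0.006 0.006 0 0 0 0 0.05" --pt "-0.005 0.006 0 0 0 0 0.05" --pt "-0.005 0.006 0 0 0 0 0.05" --pt "-0.004 0.006 0 0 0 0 0.05" --pt "0 0 0 0 0 0 0.05"

```text
time: 18.32
tool_pos: [0.5438, 0.2043, 0.1558]
tcp_rot: [-1.341, 0.99, -0.952]
wrist_force: [0.6, -1.8, -2.1]
width: 0.15
```

```bash
python3 cr.py .05 0 1
```

```text
[0.54379826 0.20432918 0.15575688] [ 0.6 -1.8 -2.1] 18.325 w 0.14991462484596405 [[0.313, -0.017, 0.95], [-0.95, 0.015, 0.313], [-0.019, -1.0, -0.012]]
rel xp,yp,z -0.07838781583157184 0.08506702923889961 0.030756880567926387 expect x,z -0.07373097417549143 0.0422935390707968
[-0.0019, 0.0038, 0.0, 0, 0, 0, 0.05]
```

jog_arm --pt "0 0.004 0 0 0 0 0.05" --pt "0 0.004 0 0 0 0 0.05" --pt "0 0 0 0 0 0 0.05"

```text
time: 18.7
tool_pos: [0.5436, 0.2047, 0.1551]
tcp_rot: [-1.341, 0.99, -0.952]
wrist_force: [-1.0, -4.9, -3.9]
width: 0.155
```

```bash
python3 cr.py .05 0 1; python3 - <<'E'
from h import *
c=read_camera('scene')
g=c['img'].astype(float).mean(2)
for r in range(150,159): print(r,g[r,328:340].astype(int))
E
```

```text
[0.54364654 0.20470232 0.15506195] [-1.  -4.9 -3.9] 18.7 w 0.15534738534234757 [[0.313, -0.017, 0.95], [-0.949, 0.016, 0.313], [-0.02, -1.0, -0.012]]
rel xp,yp,z -0.07878980580093392 0.08504155116138626 0.03006195353029978 expect x,z -0.07373097417549143 0.0422935390707968
[-0.0019, 0.0038, 0.0, 0, 0, 0, 0.05]
150 [ 88  96 112 135 144 144 162 170 170 170 173 173]
151 [ 91  96  98  93  85  94 135 149 157 152 145 143]
152 [ 89  92  94  92  58  56  98 107 110 103 100  97]
153 [ 94  96  94  90  54  59 100 101 101  97 101 100]
154 [ 92  97 101  96  58  54  92 101 103  99 101 100]
155 [ 93  99 107  98  56  43  92 118 117 106 101 107]
156 [ 91 100 110 105  71  70 127 154 153 150 144 134]
157 [ 93 111 138 139  79  76 141 166 167 166 165 159]
158 [105 145 155 155 127 118 159 166 166 165 168 166]
```

jog_arm --pt "0 0 0 0 0 0 0.5" --pt "0 0 0 0 0 0 0.5" --pt "0 0 0 0 0 0 0.5" --pt "0 -0.03 0 0 0 0 0.5" --pt "0 -0.03 0 0 0 0 0.5" --pt "0 -0.04 0 0 0 0 0.5" --pt "-0.02 -0.04 0 0 0 0 0.5" --pt "0 0 0 0 0 0 0.5"

```text
time: 19.75
tool_pos: [0.5413, 0.2242, 0.2991]
tcp_rot: [-1.333, 0.992, -0.951]
wrist_force: [0.4, -0.2, 0.0]
width: 0.499
```

```bash
cat > f.py <<'E'
from h import *
s=readout.read_state();print(s['tool_pos'],s['time'])
c=read_camera('scene');d=read_camera('top');o=np.load('sc.npy')
g=c['img'].astype(np.float32).mean(2);h=o.astype(np.float32).mean(2)
for r in range(150,159): print(r,g[r,328:340].astype(int))
# cap registration
for y0,y1,x0,x1 in((135,152,324,348),(133,155,322,350)):
    t=np.ascontiguousarray(h[y0:y1,x0:x1]);w=np.eye(2,3,dtype=np.float32)
    try: cc,w=cv2.findTransformECC(t,np.ascontiguousarray(g[y0-5:y1+5,x0-5:x1+5]),np.array([[1,0,5],[0,1,5]],np.float32),cv2.MOTION_TRANSLATION); print('ECC',cc,w[:,2]-5)
    except Exception as e: print(e)
p=PIV.copy();p[2]=.177
print('px per 0.1rad tilt',w2px(c,p+.0052*XP)-w2px(c,p))
for n in('scene','top'):
  k=c if n=='scene' else d
  for t in('crank_grip','dial_grip','tier_floor'):
    for r in spotter.spot_point(k,t)[:4]:
      q=px2w(k,r['location']);
      if np.hypot(*(q-PIV)[:2])<.15: print(n,t,round(r['p'],2),np.round(r['location'],1),q.round(4))
a=cv2.resize(c['img'][110:210,295:395],None,fx=4,fy=4,interpolation=cv2.INTER_CUBIC)
b=cv2.resize(d['img'][165:265,210:310],None,fx=4,fy=4,interpolation=cv2.INTER_CUBIC)
cv2.imwrite('pics/s9.png',np.hstack([a,b]))
E
python3 f.py
```

```text
[0.54134362 0.2241689  0.29906415] 19.75
150 [ 86  93 111 131 146 150 159 170 170 167 171 166]
151 [ 90  95  96  95  88 102 134 146 153 148 144 139]
152 [ 92  97  94  85  57  56  96 104 110 103  98 100]
153 [ 95  96  95  87  54  60  96  99  99  98  98 100]
154 [ 92  94  95  90  55  50  88 100  99 100  99 101]
155 [ 92  96  99  91  54  46  86 108 108  95  96 106]
156 [ 89  96  98  99  68  64 120 145 141 140 135 129]
157 [ 91 106 130 131  76  75 133 158 159 159 156 151]
158 [110 147 155 153 128 120 151 155 158 160 160 160]
ECC 0.924935445714648 [0.08256531 0.50048923]
ECC 0.9422962427508772 [0.04857874 0.2586217 ]
px per 0.1rad tilt [-0.57622157  1.25151768]
scene dial_grip 0.62 [336.2 143.7] [0.4739 0.1262 0.1367]
scene dial_grip 0.47 [326.6 196.6] [0.5234 0.0193 0.0061]
scene tier_floor 0.93 [324.9 196.5] [0.5228 0.0111 0.0163]
top crank_grip 0.64 [223.8 200.7] [0.5511 0.2124 0.1684]
top dial_grip 0.9 [264.3 225.7] [0.4863 0.1097 0.1774]
top dial_grip 0.15 [302.1 212.1] [0.5275 0.0253 0.002 ]
top tier_floor 0.88 [303.9 210.7] [0.5312 0.02   0.0049]
top tier_floor 0.84 [219.1 289.8] [0.3881 0.1002 0.6997]
```

View pics/s9.png

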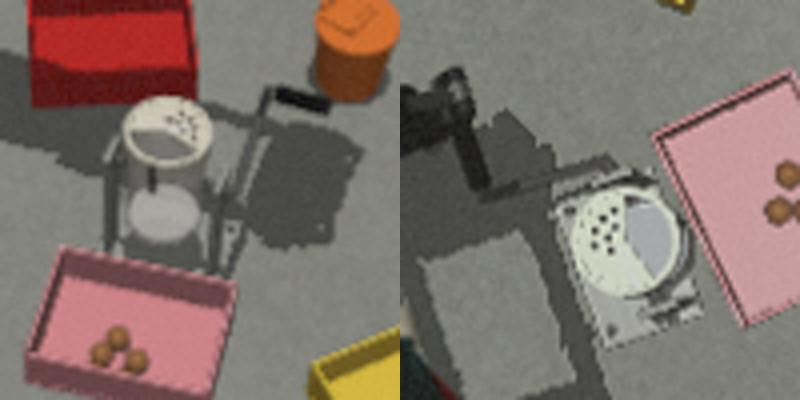

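```bash
python3 - <<'E'
from h import *
c=read_camera('scene')
for n,i in(('start',cv2.imread('pics/scene0.png')),('now',c['img'])):
    g=i.astype(float).mean(2);y0,x0=128,361;s=g[y0:143,x0:380];w=np.clip(60-s,0,None);yy,xx=np.mgrid[y0:143,x0:380]
    print(n,(w*xx).sum()/w.sum(),(w*yy).sum()/w.sum(),w.sum())
f=lambda t:PIV+.085*YP+.085*(np.sin(t-1.1)*XP+np.cos(t-1.1)*np.array([0,0,1]))
print('0.1rad ->',w2px(c,f(.1))-w2px(c,f(0)))
E
```

```text
start 370.4137931034483 134.45856507230258 1198.6666666666665
now 370.4596363636364 134.32836363636366 1833.3333333333333
0.1rad -> [-0.16054007 -0.58637202]
```

The grip centroid matches the start to about 0.02 rad. I'll press the grip gently down from above with closed fingers, to make sure the jar is on its upright stop.

```bash
python3 - <<'E'
from h import *
s=readout.read_state();R=Ro.from_rotvec(s['tcp_rot'])
Z=np.array([0,0,1.]);Rt=Ro.from_matrix(np.c_[XP,-Z,np.cross(XP,-Z)])
t=PIV+.085*YP-.0758*XP;t[2]=.21
plan(s['tool_pos'],R,t,4,Rt,0)
E
```

```text
[0.0057, 0.0206, 0.0002, 0.0044, -0.002, -0.006, 0]
[0.0056, 0.0207, 0.0001, 0.0044, -0.002, -0.006, 0]
[0.0055, 0.0207, -0.0, 0.0044, -0.002, -0.006, 0]
[0.0053, 0.0207, -0.0001, 0.0044, -0.002, -0.006, 0]
```

jog_arm --pt "0.006 0.015 0 0.004 -0.002 -0.006 0" --pt "0.006 0.02 0 0.004 -0.002 -0.006 0" --pt "0.005 0.02 0 0.004 -0.002 -0.006 0" --pt "0.005 0.02 0 0.004 -0.002 -0.006 0" --pt "0 0 0 0 0 0 0"

```text
time: 20.82
tool_pos: [0.543, 0.1988, 0.2098]
tcp_rot: [-1.352, 0.971, -0.967]
wrist_force: [-0.5, 0.6, 0.4]
width: 0.004
```

jog_arm --pt "-0.003 0.01 0.002 0 0 0 0" --pt "0 0.008 0 0 0 0 0" --pt "0 0.003 0 0 0 0 0" --pt "0 0.003 0 0 0 0 0"

```text
time: 21.32
tool_pos: [0.545, 0.203, 0.1858]
tcp_rot: [-1.349, 0.969, -0.968]
wrist_force: [-0.2, -0.7, -0.5]
width: -0.002
```

jog_arm --pt "0 0.003 0 0 0 0 0" --pt "0 0.003 0 0 0 0 0"

```text
time: 21.58
tool_pos: [0.5453, 0.2032, 0.1839]
tcp_rot: [-1.348, 0.968, -0.968]
wrist_force: [-8.2, -2.2, 17.9]
width: -0.004
```

jog_arm --pt "0 0.003 0 0 0 0 0"

```text
time: 21.7
tool_pos: [0.5453, 0.2032, 0.184]
tcp_rot: [-1.348, 0.968, -0.968]
wrist_force: [-7.6, -1.4, 14.5]
width: 0.001
```

The grip resists 18 N, far above the 2 N it takes to turn, and contact came at the expected upright height, so the jar is on its stop. Retreating.

jog_arm --pt "0 -0.02 0 0 0 0 0" --pt "0 -0.03 0 0 0 0 0" --pt "0 -0.04 0 0 0 0 0.2" --pt "0 -0.04 0 0 0 0 0.2" --pt "0 0 0 0 0 0 0.2"

```text
time: 22.32
tool_pos: [0.5459, 0.2037, 0.32]
tcp_rot: [-1.345, 0.965, -0.97]
wrist_force: [0.7, -0.5, 0.2]
width: 0.199
```

```bash
python3 b.py; python3 f.py | grep -v ECC; python3 - <<'E'
from h import *
c=read_camera('scene')
i=c['img'];o=cv2.imread('pics/scene0.png')
for n in('snack_cup','fork','upper_tier','chopsticks'):
    print(n,[(np.round(r['location'],0).tolist(),round(r['p'],2)) for r in spotter.spot_point(c,n)[:1]])
print(bot.finish_job())
E
```

```text
scene [321.8 196.4] 55 [ 12. 134. 129.] [ 0.102 -0.005  0.017]
scene [328.3 200. ] 32 [ 11. 130. 133.] [0.106 0.018 0.014]
top [310.7 207.6] 76 [ 11. 118. 127.] [0.114 0.017 0.006]
top [311.2 216.3] 114 [ 12. 117. 126.] [ 0.107 -0.008  0.02 ]
[0.54384797 0.20299197 0.31546173] 22.425
150 [ 91  94 108 134 143 134 164 175 171 167 176 168]
151 [ 93  94  97  94  78  77 129 147 147 149 155 133]
152 [ 94  96  93  88  59  51  92  99 101 102 110 100]
153 [ 98 102 100  92  53  58  98 100 103  98 101 100]
154 [ 91 100  99  93  58  49  90 102 104 103 102 103]
155 [ 92  95  99  91  56  48  92 118 115 103 106 107]
156 [ 90  96 103  97  61  68 125 152 149 144 145 135]
157 [ 89 102 124 128  72  72 137 163 161 161 160 159]
158 [101 143 149 153 135 134 148 159 160 159 159 161]
px per 0.1rad tilt [-0.57622157  1.25151768]
scene dial_grip 0.76 [340.2 141.9] [0.4983 0.1124 0.177 ]
top crank_grip 0.66 [227.3 202.6] [0.5461 0.2035 0.1686]
top crank_grip 0.34 [313.3 214.1] [ 0.5211 -0.0066  0.0042]
top dial_grip 0.95 [264.  226.1] [0.4854 0.1104 0.1777]
top tier_floor 0.8 [300.7 210.7] [0.5313 0.029  0.0065]
snack_cup []
fork [([272.0, 269.0], 0.72)]
upper_tier [([225.0, 320.0], 0.63)]
chopsticks [([375.0, 250.0], 0.89)]
the job is handed in; nothing more can be done
None
```

The job is handed in, at about 22.5 s of the 59 s allowed. No verdict is reported.

**What I did:**
- **Dial:** I turned it in two grips, by 1.32 and then 0.08 rad, while the jar stood upright. The black ribs then lined up to within about 0.03 rad.
- **Tipping:** I gripped the crank sleeve and swung the jar over to about 2.1 rad. I then rocked it back to about 1.35 rad for a clear view, and no second swing was needed.
- **Return:** I swung the jar upright, let go and backed the arm off above the crank.

**Last checks:**
- **Sweets:** All five showed in the pink tier in the top view, and the jar was empty. The scene camera clearly showed only three of them, which disagrees. I took the other two to be hidden from that angle.
- **Jar:** The crank grip was back at its starting height. Pressed gently from above, it met a firm resistance of about 18 N where the upright stop should be.
- **Tier and other things:** I saw no sign that anything had moved. The point finder put the fork, upper tier and chopsticks where the first picture showed them. It missed the snack cup in the last picture, but the view before that showed the cup in place.

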